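# Fit the missing caster and pull-test it

### The arm

A 6-joint arm with a two-finger parallel gripper is mounted at the origin on the work surface. World frame = base frame: x ahead of the robot, y to its left, z up, the work surface at z = 0. Lengths are in m, angles in rad, forces in N, time in s.
With the tool pointing down it reaches from about 0.3 to 0.75 m from the base axis. Payload 8.5 kg.
Tool frame: the origin (TCP) lies midway between the tips of the shut fingers; the grasp point (between the pads) lies 19 mm behind it (bot.grip_point_offset is the distance from the TCP to the grasp point, in m); y points along the fingers, x is the direction in which the jaws open and shut, and the axes are right-handed (so a half turn about y gives the same grasp; the last joint's range is limited). The gripper opens to 85 mm and grips with 20 to 120 N. Pads are 22 mm wide; open, the fingers measure 114 mm over their backs; the gripper's body (76 mm by 85 mm) begins 54 mm behind the grasp point. The pads swing forward as they close: fully open they stand 13 mm farther back than shut.
Start: joints at [1.125, 0.381, 1.297, -0, 1.464, -0.215], TCP at [0.126, 0.535, 0.231] pointing down, gripper open.
Joint ranges: [-3.11, 3.11], [-0.89, 2.33], [0.22, 2.48], [-1.42, 4.56], [0.17, 2.85], [-2.88, 2.88]. Speed limits (rad/s): [2.39, 2.39, 3.14, 3.14, 3.14, 3.14].

### API

Orientations are given as a unit quaternion [w, x, y, z].
In Python, from rig import monitor, viewer, bot gives the robot as it stands. The module is installed in compiled form; this text tells all that it offers.
- The arm moves only by the shell command python3 -m creep 'ROWS' [FORCE]. ROWS is JSON, a list of rows, each an object with "hand": the gripper command: -1 is shut, 1 is fully open, values between are in proportion; "translation": the shift along the world's x, y, z each as a share of 50 cm, from -1 to 1, a list of three; "rot": the turn, a rotation vector about the world's x, y, z each as a share of 30 degrees, from -1 to 1, a list of three. In form: [{"hand": hand, "translation": [x, y, z], "rot": [rx, ry, rz]}, ...]. A call has 1 to 10 rows; each row is the pose to reach, as a shift and turn from the pose commanded when the call began; what a row does not reach only later rows make up. A row lasts 1/8 s, in which the tool goes at most 62.5 mm and 10.7 degrees, less where a joint would pass 70% of its speed; a pose out of reach is approached as far as the arm can. A call with a number of a shift or a turn outside -1 to 1 is refused whole. A call with a gripper value outside its range is refused whole. The fingers move at their own pace and stop on an object; FORCE is the grip in N (left out, the last holds). Time passes only in rows, so rows that repeat a pose let the fingers close. It gives the time, the measured TCP pose, the force and the opening at its end, in the units of the state.
- monitor.get_obs(): the state, without advancing time (a new reading comes with each control period).
- viewer.camera(name): name is "scene" or "top"; returns the picture (384x512x3 uint8, red, green, blue); there is no depth.
- viewer.get_calibration(name): a dict with "intrinsics" (3x3 intrinsics, pixels), "dist_coeffs" ([k1, k2, p1, p2, k3] as OpenCV has them; the pictures are not rectified), "R" (3x3) and "t" (3): a world point X has camera coordinates R X + t. Camera axes: x right, y down, z forward; pixel columns grow to the right and rows downward; lengths in m; the calibration is good to about 2 mm. A picture is of the moment at which its call begins. get_calibration takes no time and is no camera call.
- bot.finish_job(): hands the job in, once; it reports no verdict.
The state is a dict: "time_s": time; "joint_pos": joint angles; "qvel": joint speeds; "joint_torque": joint torques, N m; "ee_pos": TCP position; "tool_rot": TCP orientation; "force": force on the tool from outside, world axes, zero at the start; "torque": the same for the moment, N m; "finger_gap": opening from 0.0 (shut) to 1.0 (fully open).
Only numpy, scipy, OpenCV 4.12 (cv2) and the standard library are available. Lean on these libraries where they do the work, as an engineer would, in place of code of your own. Each camera call takes 0.05 s, during which the arm holds its last target.

### The job

The tool dolly lying upside down on the table is missing one of its four casters. Take the plain caster, the one without a brake pedal, out of the drilled wooden block, push its stem straight down into the empty socket until it snaps in and its flange sits fully home, then pull it straight up with a steady 12 N (between 8 and 16 N) for about a second to make sure that it is retained, and let go of it with the flange still home. Never load the socket with more than 40 N, leave the brake caster in its hole, and do not knock the other things about.

Things in the scene. Friction and masses are not known exactly. Their poses are not given: they have to be found in the camera images.
- caster: Plain swivel caster to fit, 120-195 g, wheel up, stem down in the block. Origin: stem axis, underside of the 35 mm flange; z up. Stem 34 mm long, 11 mm thick, its end tapered to 4.4 mm over the last 5.5 mm, waisted to 6.4 mm 18-26 mm below the flange. Fork 26 mm wide across y (flat steel cheeks). Wheel 50 mm dia, 18 wide, axle at x -18, z 40 mm; top z 65 mm. Swivel is stiff; any yaw fits.
- caster_grip (a point): Point on the caster's stem axis, 36 mm above the flange underside, midway between the fork's two flat outer faces (26 mm apart across the caster's y). Each face reaches at least 8 mm either side of this point in x, and from 24 mm below it to 15 mm above it. A grip here pulls straight along the stem.
- socket_mouth (a point): Centre of the empty socket's round hole, at the top face of its steel plate (64 mm above the table). Hole 12.4 mm wide with a 1.5 mm bevel, 43 mm deep, upright. Sprung tongues in its steel sleeve grip the stem's end from 12-9 mm above home: 6-12 N gets it past 9-6 mm, then it slides at a few N and snaps 1-3 mm above home. Home, the stem lifts freely by those 1-3 mm (sleeves differ), then is held hard.
- socket_block: The corner block with the empty socket: wood, 62 x 62 mm, with a 52 mm square steel plate on top; fixed. Origin: centre of its underside, 46 mm below the plate's top. It is either of the dolly's two corners nearer the robot.
- dolly: The upside-down dolly, fixed: plywood deck 270 (x) x 360 (y) x 18 mm on the table, two battens 48 mm high along y, and four corner sockets at x +-95, y +-135 mm; three carry casters up to 129 mm above the table. Origin: centre of the deck's underside.
- rack: Drilled wooden block, fixed, 190 (x) x 70 x 45 mm, with two 13.5 mm holes at x +-55 mm that store one plain caster and one brake caster, either way round, flanges on the block's top. The holes are loose, nothing holds the stems. Origin: centre of its underside.
- brake_caster: The caster with a foot-brake pedal sticking out beyond its tyre, otherwise like the plain one and with the same origin. It stays in its hole of the drilled block.
- bit_case: Closed flat plastic bit case, 180 (x) x 110 x 37 mm, fixed, on the other side of the dolly from the drilled block. Origin: centre of its underside.
- tape_measure: Tape measure, 66 x 34 x 62 mm, standing on the dolly's deck between the battens. Loose bystander. Origin: centre of its underside.
- screwdriver: Screwdriver, 160 mm, lying on the dolly's deck between the battens. Loose bystander.
- masking_tape: Roll of masking tape, 100 mm across, 25 mm high, lying on the table. Loose bystander. Origin: centre of its underside.
Mind the look-alikes: they are no part of the job. Leave any orange look-alike of the caster alone.

How it is judged:
On the way, in this order (a step that is already met when the one before it is completed fails the run):
1. the caster is snapped in, flange fully home on the socket plate (z of caster in the frame of socket_mouth below 0.001 m and horizontal distance between caster and socket_mouth below 0.002 m and angle between caster's own z axis and vertical below 0.06 rad), for 0.2 s.
2. the caster is pulled up against the socket's catch with 8 to 16 N (z of caster in the frame of socket_mouth between 0.0008 and 0.006 m and angle between caster's own z axis and vertical below 0.06 rad and contact force between caster and socket_block between 8 and 16 N), for 0.8 s.
At the end, for the whole second after the job is handed in: The plain caster stands upright in the socket (within 0.06 rad), centred within 2 mm, its flange within 2 mm of the plate, at rest; the brake caster has not moved 10 mm from its hole (z of caster in the frame of socket_mouth below 0.002 m and horizontal distance between caster and socket_mouth below 0.002 m and angle between caster's own z axis and vertical below 0.06 rad and linear speed of caster below 0.01 m/s and distance of brake_caster from where it was at the start of the episode below 0.01 m); the robot touches nothing.
It fails at once if the socket is loaded with more than 40 N (contact force between caster and socket_block above 40 N).
It fails at once if the brake caster is pulled out of its hole (distance of brake_caster from where it was at the start of the episode above 0.02 m).
It fails at once if a bystander is knocked more than 30 mm away (distance of any of tape_measure, screwdriver, masking_tape from where it was at the start of the episode above 0.03 m).
It also fails if it takes over 61 s, if anything falls off the work surface, if the arm or the gripper's body presses on something with over 40 N, if the wrist force passes 120 N, or if a joint passes its speed limit or range.

## Working session

There is one attempt and no reset: what is moved stays moved. The work goes in short steps, Python scripts to look and compute and a shell command to move; the robot and the scene stay as the last step left them, time stands still between calls to the robot, and variables do not carry over. Pictures are saved under pics/ and viewed, and the job is handed in when it is done.

```bash
mkdir -p pics; python3 - <<'E'
from rig import monitor, viewer, bot
import cv2
o=monitor.get_obs(); print({k:o[k] for k in ('time_s','ee_pos','tool_rot','force','finger_gap')}, bot.grip_point_offset)
for n in ('scene','top'):
    im=viewer.camera(n); cv2.imwrite(f'pics/{n}0.png',im[...,::-1]); 
    cv2.imwrite(f'pics/{n}0b.png',cv2.resize(im[...,::-1],(800,600),interpolation=cv2.INTER_CUBIC))
    c=viewer.get_calibration(n); print(n,c)
E
```

```text
{'time_s': 0.0, 'ee_pos': array([0.12565371, 0.53512562, 0.23069813]), 'tool_rot': array([-0.55400587,  0.55447182,  0.43862184, -0.43960139]), 'force': array([-0.74854446, -0.90499952, -0.17345453]), 'finger_gap': 1.0031351063161273} 0.0187
scene {'intrinsics': array([[359.63891339,   0.        , 256.08834298],
       [  0.        , 359.63891339, 189.71649001],
       [  0.        ,   0.        ,   1.        ]]), 'dist_coeffs': array([-0.03986154,  0.        ,  0.        ,  0.        ,  0.        ]), 'R': array([[ 0.89344781,  0.44875814, -0.01916088],
       [ 0.2981566 , -0.62443477, -0.72193065],
       [-0.33593698,  0.63929441, -0.69170008]]), 't': array([-0.44295954, -0.1149622 ,  1.21753098])}
top {'intrinsics': array([[410.60254441,   0.        , 249.81864187],
       [  0.        , 410.60254441, 193.5823109 ],
       [  0.        ,   0.        ,   1.        ]]), 'dist_coeffs': array([-0.00649946,  0.        ,  0.        ,  0.        ,  0.        ]), 'R': array([[-0.02901888, -0.99957177, -0.00376487],
       [-0.99536898,  0.02924177, -0.09157239],
       [ 0.09164327,  0.0010901 , -0.99579131]]), 't': array([0.03118313, 0.49909644, 0.92182283])}
```

View pics/scene0b.png

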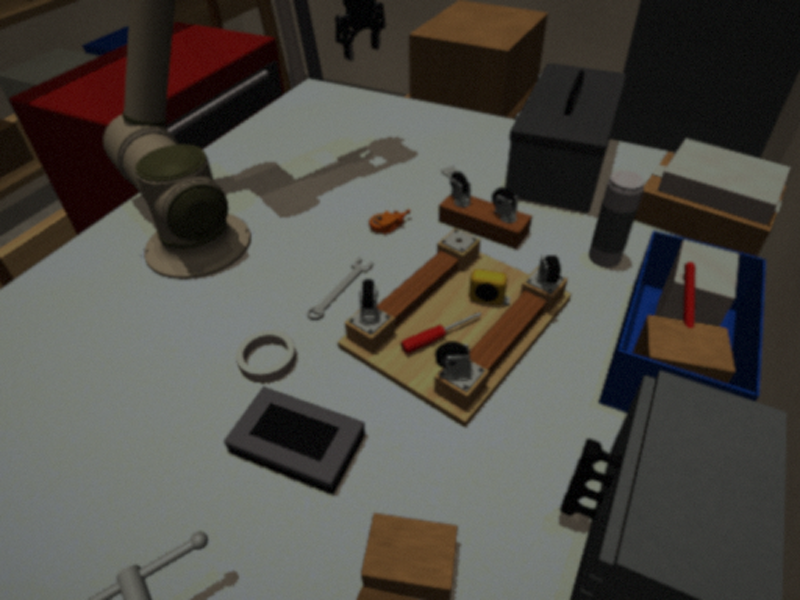

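View pics/top0b.png

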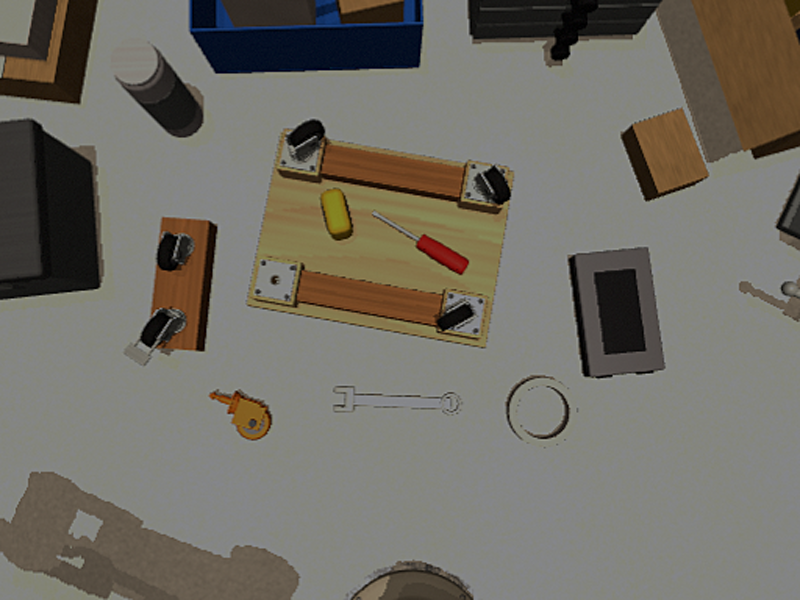

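Both pictures show the same layout. Candidates, in the 800x600 pictures:
- **Upper rack caster:** top (175,250), scene (504,203), no pedal seen. This is the choice.
- **Lower rack caster:** top (165,325), scene (458,188), with a grey pedal at top (138,350). This is the brake caster.
- **Orange look-alike:** top (248,415).
- **Casters already fitted to the dolly:** top (305,140), (490,185) and (458,315).

The empty socket is at top (275,280). Next I check the choice in a close crop.

```bash
python3 - <<'E'
import cv2,numpy as np
t=cv2.imread('pics/top0.png');s=cv2.imread('pics/scene0.png')
g=lambda a:np.clip((a/255.)**0.6*255,0,255).astype('uint8')
a=cv2.resize(g(t)[135:235,75:195],(480,400),interpolation=cv2.INTER_NEAREST)
b=cv2.resize(g(s)[100:180,270:350],(400,400),interpolation=cv2.INTER_NEAREST)
cv2.imwrite('pics/c1.png',cv2.resize(np.hstack([a,b]),(800,364)))
cv2.imwrite('pics/c2.png',cv2.resize(g(t)[135:195,90:200],(800,436),interpolation=cv2.INTER_CUBIC))
E
```

```text
(no output)
```

View pics/c1.png

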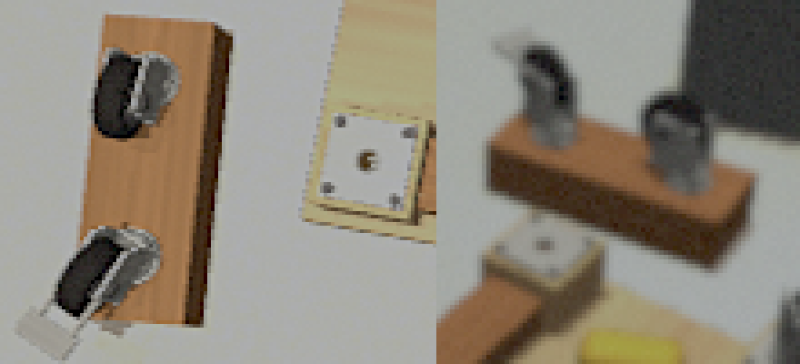

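View pics/c2.png

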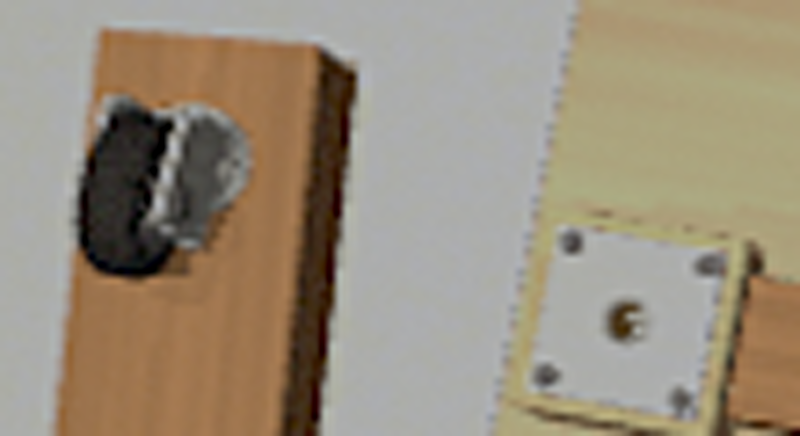

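```bash
cat > h.py <<'E'
import numpy as np,cv2,json
from rig import viewer
def cal(n):
    c=viewer.get_calibration(n); return [np.array(c[k],float) for k in ('intrinsics','dist_coeffs','R','t')]
def ray(n,uv):
    K,D,R,t=cal(n); p=cv2.undistortPoints(np.array(uv,float).reshape(-1,1,2),K,D).reshape(-1,2)
    d=np.c_[p,np.ones(len(p))]@R; return -R.T@t,d
def onz(n,uv,z):
    c,d=ray(n,uv); return c+d*((z-c[2])/d[:,2])[:,None]
def proj(n,X):
    K,D,R,t=cal(n); return cv2.projectPoints(np.array(X,float).reshape(-1,3),cv2.Rodrigues(R)[0],t,K,D)[0].reshape(-1,2)
E
python3 - <<'E'
from h import *
im=cv2.imread('pics/top0.png'); hsv=cv2.cvtColor(im,cv2.COLOR_BGR2HSV)
np.set_printoptions(precision=4,suppress=True)
print('hsv rack',hsv[185,115],hsv[205,128],'side',hsv[185,134],'table',hsv[190,150],'plate',hsv[172,176],hsv[185,185],'hole',hsv[179,176],'blk',hsv[158,105], hsv[150,118])
# rack top face
m=((hsv[...,0]<20)&(hsv[...,1]>90)&(hsv[...,2]>75)).astype('uint8'); m[:, :80]=0;m[:,150:]=0;m[:130]=0;m[240:]=0
m2=cv2.morphologyEx(m,cv2.MORPH_CLOSE,np.ones((3,3)))
cs=max(cv2.findContours(m2,0,1)[0],key=cv2.contourArea)
r=cv2.minAreaRect(cs);b=cv2.boxPoints(r);print('rack rect',r,b)
W=onz('top',b,0.045);print(W); print(np.linalg.norm(np.diff(W,axis=0),axis=1),'centre',W.mean(0))
# plate
p=((hsv[...,1]<40)&(hsv[...,2]>85)).astype('uint8');q=np.zeros_like(p);q[163:195,158:192]=p[163:195,158:192]
n,l,st,ce=cv2.connectedComponentsWithStats(q);i=1+np.argmax(st[1:,4]);
cs=max(cv2.findContours((l==i).astype('uint8'),0,1)[0],key=cv2.contourArea)
r=cv2.minAreaRect(cv2.convexHull(cs));b=cv2.boxPoints(r);print('plate',r)
W=onz('top',b,0.064);print(W,np.linalg.norm(np.diff(W,axis=0),axis=1),W.mean(0))
print(hsv[174:186,170:183,2])
E
```

```text
hsv rack [ 13 175 121] [ 13 204  20] side [ 14 138  35] table [ 80   6 136] plate [ 36  10 133] [109  14 142] hole [ 17 145  44] blk [ 0 40 19] [23 23 98]
rack rect ((113.8136978149414, 181.26986694335938), (30.777326583862305, 84.21891021728516), 6.009006023406982) [[ 94.1014 221.537 ]
 [102.9178 137.7808]
 [133.526  141.0027]
 [124.7096 224.7589]]
[[0.4452 0.3668 0.045 ]
 [0.6354 0.3478 0.045 ]
 [0.6258 0.2779 0.045 ]
 [0.436  0.2982 0.045 ]]
[0.1911 0.0706 0.1908] centre [0.5356 0.3227 0.045 ]
plate ((175.63601684570312, 178.7519989013672), (23.344552993774414, 23.255109786987305), 10.304847717285156)
[[0.5138 0.2097 0.064 ]
 [0.5646 0.2    0.064 ]
 [0.5537 0.1492 0.064 ]
 [0.5031 0.1591 0.064 ]] [0.0517 0.0519 0.0516] [0.5338 0.1795 0.064 ]
[[134 134 134 134 134 137 136 136 136 135 134 134 134]
 [134 134 135 137 139 136 132 139 138 135 134 134 136]
 [134 135 138 130 107  85  86  90 119 134 136 133 133]
 [135 136 133 105  54  31  33  49  99 130 137 135 134]
 [135 137 128  81  35  33 105 118 119 124 133 135 134]
 [134 138 128  77  35  35  44  75  94 117 133 136 134]
 [135 137 124  81  36  29  33 124 117 125 138 135 134]
 [134 135 139 112  59  41  67  79 101 128 135 134 133]
 [134 135 137 138 131 111 108 130 137 135 135 134 134]
 [134 134 135 136 137 139 139 138 136 136 134 134 134]
 [134 134 134 135 136 134 135 134 136 136 137 137 135]
 [134 134 134 134 135 133 134 133 134 134 134 135 135]]
```

```bash
python3 - <<'E'
from h import *
np.set_printoptions(precision=4,suppress=True)
S=np.array([0.5903,0.3172])
for n,(x0,y0,w,h) in {'top':(92,135,40,50),'scene':(296,108,50,50)}.items():
    im=cv2.imread(f'pics/{n}0.png'); k=10
    c=im[y0:y0+h,x0:x0+w]; c=np.clip((c/255.)**.55*255,0,255).astype('uint8'); c=cv2.resize(c,None,fx=k,fy=k,interpolation=cv2.INTER_NEAREST)
    for z,col in((.045,(0,0,255)),(.081,(0,255,0)),(.110,(255,0,0))):
        p=proj(n,[[*S,z]])[0]; q=((p-[x0,y0]+.5)*k).astype(int); cv2.circle(c,tuple(q),4,col,-1); print(n,z,p)
    cv2.imwrite(f'pics/cc_{n}.png',c)
a=cv2.imread('pics/cc_top.png');b=cv2.imread('pics/cc_scene.png');
cv2.imwrite('pics/cc1.png',cv2.resize(np.hstack([a,b]),(800,444)))
E
```

```text
top 0.045 [116.2702 156.8827]
top 0.081 [110.8716 153.906 ]
top 0.11 [106.199  151.3296]
scene 0.045 [324.1636 138.6381]
scene 0.081 [325.3797 129.571 ]
scene 0.11 [326.3943 121.9882]
```

View pics/cc1.png

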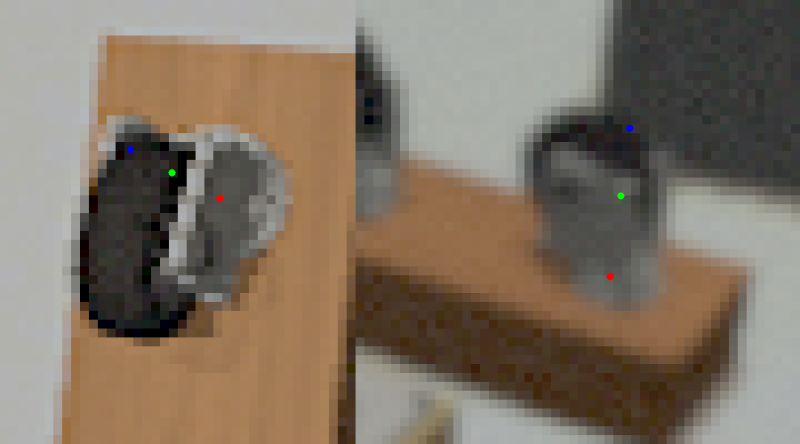

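```bash
python3 - <<'E'
from h import *
np.set_printoptions(precision=4,suppress=True)
c,_=ray('top',[[100,100]]);print('cam',c)
px=lambda X,Y:[92+X/8.88-.5,135+Y/8.88-.5]
print('wheel ends z.085',onz('top',[px(150,130),px(135,337)],.085))
print('cheek edge z.09',onz('top',[px(207,140),px(175,272)],.09))
S=np.array([0.5903,0.3172])
out=[]
for yaw in (0.,.12,-.12,-.24):
  ex=np.array([np.cos(yaw),np.sin(yaw)]);ey=np.array([-ex[1],ex[0]])
  C=S-.018*ex; ths=np.linspace(0,2*np.pi,80)
  row=[]
  for n,(x0,y0,w,h) in {'top':(92,135,40,50),'scene':(296,108,50,50)}.items():
    im=cv2.imread(f'pics/cc_{n}.png')
    for s in(-1,1):
        P=[[*(C+ex*.025*np.cos(a)+ey*.009*s),.085+.025*np.sin(a)] for a in ths]
        q=((proj(n,P)-[x0,y0]+.5)*10).astype(np.int32); cv2.polylines(im,[q],True,(0,255,255) if s>0 else (255,255,0),1)
        P=[[*(S+ex*a+ey*.013*s),.081+b] for a,b in((-.008,-.024),(.008,-.024),(.008,.015),(-.008,.015))]
        q=((proj(n,P)-[x0,y0]+.5)*10).astype(np.int32); cv2.polylines(im,[q],True,(0,255,0) if s>0 else (255,0,255),1)
    row.append(im)
  im=np.hstack(row);cv2.putText(im,f'{yaw}',(5,20),0,.7,(0,0,0),2);out.append(im)
a=np.vstack([np.hstack(out[:2]),np.hstack(out[2:])]);cv2.imwrite('pics/y1.png',cv2.resize(a,(800,444),interpolation=cv2.INTER_AREA))
E
```

```text
cam [0.4132 0.0156 0.9638]
wheel ends z.085 [[0.6002 0.3213 0.085 ]
 [0.5491 0.3248 0.085 ]]
cheek edge z.09 [[0.5962 0.3056 0.09  ]
 [0.5639 0.3133 0.09  ]]
```

View pics/y1.png

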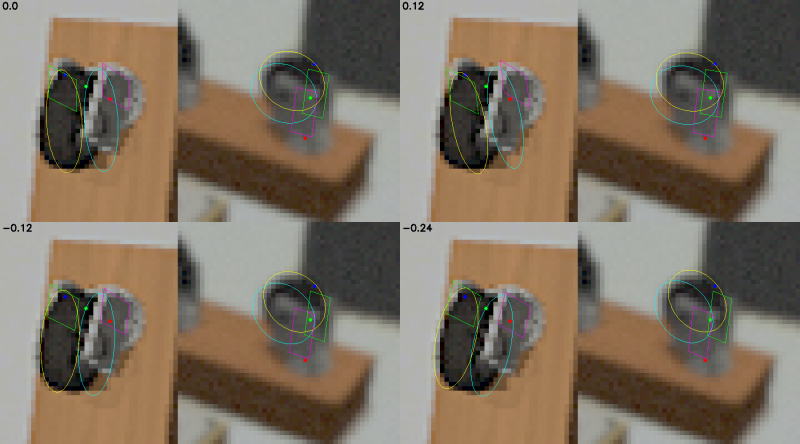

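```bash
python3 - <<'E'
from h import *
from rig import monitor
from scipy.spatial.transform import Rotation as Ro
np.set_printoptions(precision=4,suppress=True)
o=monitor.get_obs();q=o['tool_rot'];R=Ro.from_quat([*q[1:],q[0]]);print(R.as_matrix())
for s in(1,-1):
    yaw=-.22; x=s*np.array([-np.sin(yaw),np.cos(yaw),0]);y=np.array([0,0,-1.]);T=Ro.from_matrix(np.c_[x,y,np.cross(x,y)])
    rv=(T*R.inv()).as_rotvec();print(s,rv,rv/np.radians(30))
print((np.array([.5903,.3172,.17])-o['ee_pos'])/.5)
E
```

```text
[[ 0.2288 -0.0006 -0.9735]
 [ 0.9735 -0.0012  0.2288]
 [-0.0013 -1.      0.0003]]
1 [ 0.0012 -0.0006  0.0108] [ 0.0023 -0.0011  0.0207]
-1 [-0.0009 -0.0019 -3.1308] [-0.0017 -0.0035 -5.9793]
[ 0.9292 -0.4359 -0.1216]
```

```bash
python3 -m creep '[{"hand":1,"translation":[0.55,-0.47,0],"rot":[0,0,0.02]},{"hand":1,"translation":[0.55,-0.47,0],"rot":[0,0,0.02]},{"hand":1,"translation":[0.55,-0.47,0],"rot":[0,0,0.02]},{"hand":1,"translation":[0.55,-0.47,0],"rot":[0,0,0.02]},{"hand":1,"translation":[0.55,-0.47,0],"rot":[0,0,0.02]},{"hand":1,"translation":[0.55,-0.47,0],"rot":[0,0,0.02]},{"hand":1,"translation":[0.929,-0.436,-0.1],"rot":[0,0,0.02]},{"hand":1,"translation":[0.929,-0.436,-0.1],"rot":[0,0,0.02]},{"hand":1,"translation":[0.929,-0.436,-0.1],"rot":[0,0,0.02]},{"hand":1,"translation":[0.929,-0.436,-0.1],"rot":[0,0,0.02]}]' 30
python3 - <<'E'
from h import *
from rig import viewer
for n in('scene','top'):
    im=viewer.camera(n)[...,::-1];cv2.imwrite(f'pics/{n}1.png',im)
cv2.imwrite('pics/v1.png',cv2.resize(np.hstack([cv2.imread(f'pics/{n}1.png') for n in('scene','top')]),(800,300)))
E
```

```text
time_s: 1.35
ee_pos: [0.5925, 0.3165, 0.1777]
tool_rot: [0.553, -0.552, -0.44, 0.443]
force: [-0.1, 0.8, -0.3]
finger_gap: 0.999
```

View pics/v1.png

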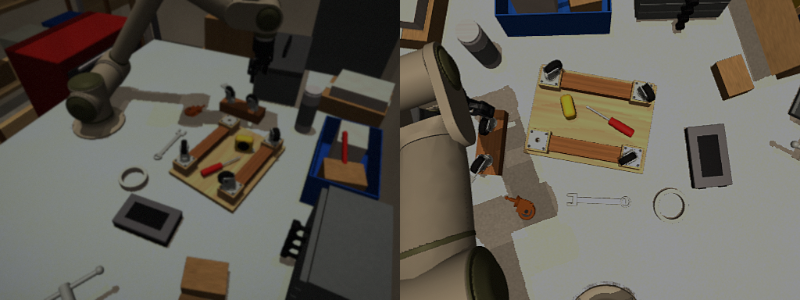

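The arm is above the plain caster and nothing has been disturbed. I let it settle, then descend.

```bash
python3 -m creep '[{"hand":1,"translation":[0,0,-0.04],"rot":[0,0,0]},{"hand":1,"translation":[0,0,-0.06],"rot":[0,0,0]},{"hand":1,"translation":[0,0,-0.06],"rot":[0,0,0]},{"hand":1,"translation":[0,0,-0.06],"rot":[0,0,0]}]'
python3 - <<'E'
from h import *
from rig import viewer
for n,(x0,y0,w,h) in {'top':(70,115,90,70),'scene':(276,68,90,90)}.items():
    im=viewer.camera(n)[...,::-1];cv2.imwrite(f'pics/{n}2.png',im)
    c=np.clip((im[y0:y0+h,x0:x0+w]/255.)**.5*255,0,255).astype('uint8');cv2.imwrite(f'pics/z2_{n}.png',cv2.resize(c,(400,400)))
cv2.imwrite('pics/v2.png',np.hstack([cv2.imread(f'pics/z2_{n}.png') for n in('scene','top')]))
E
```

```text
time_s: 1.95
ee_pos: [0.5903, 0.3176, 0.1524]
tool_rot: [-0.552, 0.552, 0.443, -0.442]
force: [0.1, -0.5, -0.0]
finger_gap: 1.002
```

View pics/v2.png

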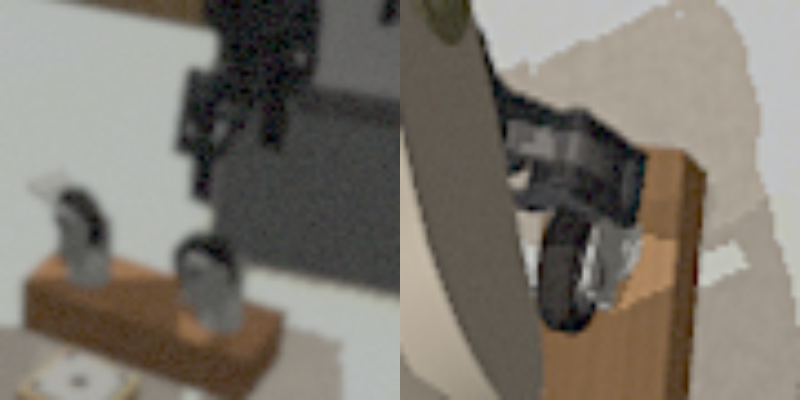

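```bash
python3 -m creep '[{"hand":1,"translation":[0,-0.001,-0.06],"rot":[0,0,0]},{"hand":1,"translation":[0,-0.001,-0.12],"rot":[0,0,0]},{"hand":1,"translation":[0,-0.001,-0.16],"rot":[0,0,0]},{"hand":1,"translation":[0,-0.001,-0.174],"rot":[0,0,0]},{"hand":1,"translation":[0,-0.001,-0.174],"rot":[0,0,0]},{"hand":1,"translation":[0,-0.001,-0.174],"rot":[0,0,0]}]'
python3 - <<'E'
from h import *
from rig import viewer
for n,(x0,y0,w,h) in {'top':(70,115,90,70),'scene':(286,78,70,70)}.items():
    im=viewer.camera(n)[...,::-1];cv2.imwrite(f'pics/{n}3.png',im)
    c=np.clip((im[y0:y0+h,x0:x0+w]/255.)**.5*255,0,255).astype('uint8');cv2.imwrite(f'pics/z3_{n}.png',cv2.resize(c,(400,400)))
cv2.imwrite('pics/v3.png',np.hstack([cv2.imread(f'pics/z3_{n}.png') for n in('scene','top')]))
E
```

```text
time_s: 2.8
ee_pos: [0.5908, 0.3171, 0.0655]
tool_rot: [-0.552, 0.552, 0.443, -0.441]
force: [0.5, -0.2, 1.2]
finger_gap: 0.997
```

View pics/v3.png

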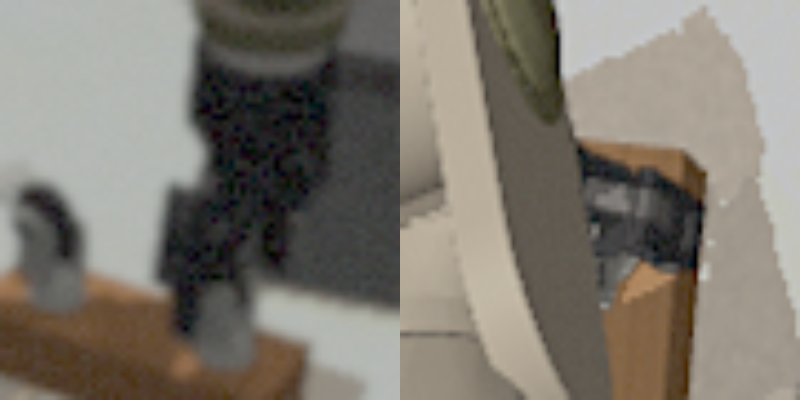

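```bash
python3 -m creep '[{"hand":0,"translation":[0,0,0],"rot":[0,0,0]},{"hand":-0.2,"translation":[0,0,0],"rot":[0,0,0]},{"hand":-0.4,"translation":[0,0,0],"rot":[0,0,0]},{"hand":-0.6,"translation":[0,0,0],"rot":[0,0,0]},{"hand":-1,"translation":[0,0,0],"rot":[0,0,0]},{"hand":-1,"translation":[0,0,0],"rot":[0,0,0]},{"hand":-1,"translation":[0,0,0],"rot":[0,0,0]},{"hand":-1,"translation":[0,0,0],"rot":[0,0,0]}]' 50
python3 -c "
from rig import monitor;o=monitor.get_obs();print(o['ee_pos'],o['force'],o['torque'],o['finger_gap']*85)"
```

```text
time_s: 3.9
ee_pos: [0.5904, 0.3169, 0.0645]
tool_rot: [-0.552, 0.552, 0.442, -0.442]
force: [1.1, -0.1, 2.3]
finger_gap: 0.293
[0.59044542 0.3169354  0.06446377] [ 1.10169735 -0.12537366  2.26965509] [-0.03308437 -0.16292195 -0.00345253] 24.899857702920592
```

```bash
python3 -m creep '[{"hand":-1,"translation":[0,0,0.02],"rot":[0,0,0]},{"hand":-1,"translation":[0,0,0.05],"rot":[0,0,0]},{"hand":-1,"translation":[0,0,0.08],"rot":[0,0,0]},{"hand":-1,"translation":[0,0,0.12],"rot":[0,0,0]},{"hand":-1,"translation":[0,0,0.16],"rot":[0,0,0]},{"hand":-1,"translation":[0,0,0.16],"rot":[0,0,0]},{"hand":-1,"translation":[0,0,0.16],"rot":[0,0,0]},{"hand":-1,"translation":[0,0,0.16],"rot":[0,0,0]}]'
python3 - <<'E'
from h import *
from rig import viewer,monitor
o=monitor.get_obs();print(o['ee_pos'],o['force'],o['torque'],o['finger_gap']*85)
for n,(x0,y0,w,h) in {'top':(70,115,90,70),'scene':(276,68,90,90)}.items():
    im=viewer.camera(n)[...,::-1];cv2.imwrite(f'pics/{n}4.png',im)
    c=np.clip((im[y0:y0+h,x0:x0+w]/255.)**.5*255,0,255).astype('uint8');cv2.imwrite(f'pics/z4_{n}.png',cv2.resize(c,(400,400)))
cv2.imwrite('pics/v4.png',np.hstack([cv2.imread(f'pics/z4_{n}.png') for n in('scene','top')]))
E
```

```text
time_s: 4.9
ee_pos: [0.5899, 0.3168, 0.1434]
tool_rot: [0.552, -0.552, -0.441, 0.443]
force: [-0.4, -0.0, -1.3]
finger_gap: 0.298
[0.58994236 0.31678306 0.14336395] [-4.05047808e-01 -9.02854510e-04 -1.33243353e+00] [ 0.0181285  -0.00198343 -0.01220488] 25.339095560694265
```

View pics/v4.png

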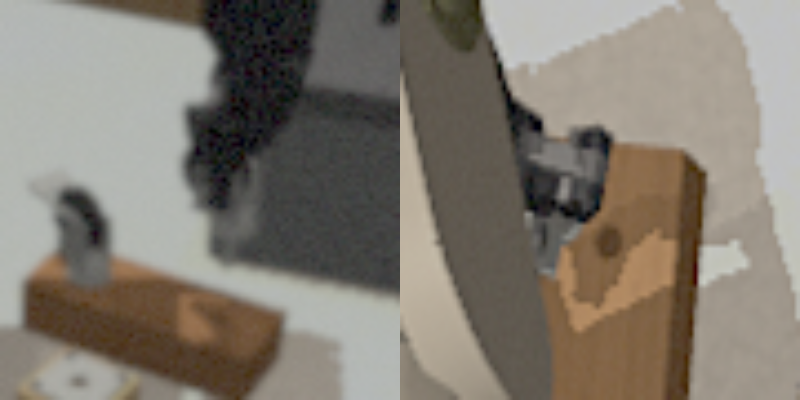

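```bash
python3 -m creep '[{"hand":-1,"translation":[-0.03,-0.07,0],"rot":[0,0,0]},{"hand":-1,"translation":[-0.07,-0.17,0],"rot":[0,0,0]},{"hand":-1,"translation":[-0.1,-0.25,0],"rot":[0,0,0]},{"hand":-1,"translation":[-0.113,-0.275,0],"rot":[0,0,0]},{"hand":-1,"translation":[-0.113,-0.275,0],"rot":[0,0,0]},{"hand":-1,"translation":[-0.113,-0.275,0],"rot":[0,0,0]},{"hand":-1,"translation":[-0.113,-0.275,0],"rot":[0,0,0]}]'
python3 - <<'E'
from h import *
from rig import viewer,monitor
o=monitor.get_obs();print(o['ee_pos'],o['force'],o['torque'],o['finger_gap']*85)
S=[.5338,.1795]
for n,(x0,y0,w,h) in {'top':(140,130,70,70),'scene':(260,105,60,60)}.items():
    im=viewer.camera(n)[...,::-1];cv2.imwrite(f'pics/{n}5.png',im)
    print(n,proj(n,[[*S,z] for z in(.064,.09,.124)]))
    c=np.clip((im[y0:y0+h,x0:x0+w]/255.)**.5*255,0,255).astype('uint8');cv2.imwrite(f'pics/z5_{n}.png',cv2.resize(c,(400,400),interpolation=cv2.INTER_NEAREST))
cv2.imwrite('pics/v5.png',np.hstack([cv2.imread(f'pics/z5_{n}.png') for n in('scene','top')]))
E
```

```text
time_s: 5.88
ee_pos: [0.5341, 0.1803, 0.1441]
tool_rot: [0.552, -0.552, -0.442, 0.442]
force: [-0.6, -0.3, -1.4]
finger_gap: 0.295
[0.53406903 0.18032948 0.14410987] [-0.6237389  -0.27355768 -1.42614712] [ 0.01484993 -0.00404575  0.00353139] 25.10554280076368
top [[175.62153446 178.72071216]
 [173.39736988 177.17536286]
 [170.28397694 175.01214288]]
scene [[292.80625141 152.73698804]
 [293.24087582 145.95120666]
 [293.82934713 136.73874335]]
```

View pics/v5.png

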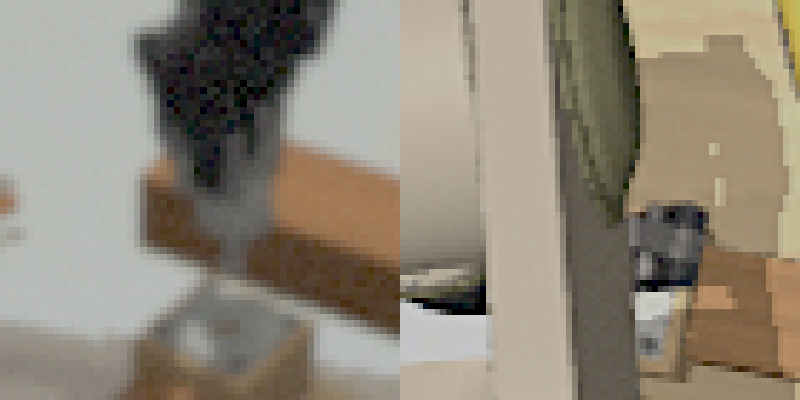

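```bash
python3 - <<'E'
from h import *
im0=cv2.cvtColor(cv2.imread('pics/scene0.png'),cv2.COLOR_BGR2GRAY).astype(int);im=cv2.cvtColor(cv2.imread('pics/scene5.png'),cv2.COLOR_BGR2GRAY).astype(int)
print('hole0 rows148-158, cols 287..299');print(im0[148:159,287:300])
print('stem rows 134-148 cols 286..303');print(im[134:149,286:304])
print(im[148:159,287:300])
E
```

```text
hole0 rows148-158, cols 287..299
[[120 114 108  94  79  84  97 108 106  96  89  82  66]
 [114 109 108 105  99 102 108 111 108 105 105 102  96]
 [107 108 109 110 110 108 108 110 107 110 107 108 106]
 [108 108 110 112 106 105 105 104 105 109 111 109 109]
 [109 110 112 109 102  89  83  82  96 106 110 108 110]
 [110 109 111 108  92  69  57  58  77 101 109 107 110]
 [109 112 109 107  93  70  56  59  78 100 108 110 110]
 [110 110 109 108 105  97  92  91  98 105 109 110 110]
 [ 95 102 109 108 110 107 108 106 108 107 112 109 107]
 [ 78  86  97 106 110 110 111 106 107 108 109 105  96]
 [ 72  73  79  85  95 104 104  98  92  98 101  94  84]]
stem rows 134-148 cols 286..303
[[ 21  23  25  26  25  23  21  24  25  30  37  44  48  46  54  63  66  70]
 [ 19  19  21  30  34  32  29  35  33  32  39  45  44  43  51  61  67  66]
 [ 18  17  20  28  35  35  40  38  40  38  42  41  42  44  48  58  65  67]
 [ 19  19  21  27  36  38  38  42  41  43  43  42  41  40  46  52  61  66]
 [ 18  20  22  26  33  37  36  39  40  43  44  39  39  37  37  40  50  55]
 [ 18  21  20  22  26  31  37  35  38  42  36  39  35 
[... 602 characters left out ...]
1  23  17  19  18]
 [132 116  95  70  57  58  70  90  95  96  91  83  78  66  47  33  27  22]]
[[116  95  70  57  58  70  90  95  96  91  83  78  66]
 [ 94  68  56  53  54  61  72  74  76  74  76  76  77]
 [ 69  56  51  53  51  53  54  57  54  54  55  59  67]
 [ 52  48  48  50  51  49  50  50  52  49  51  54  57]
 [ 53  53  56  52  50  47  48  49  48  51  52  53  56]
 [ 60  75  73  60  47  43  42  41  40  51  53  55  60]
 [ 73  90  93  75  54  42  38  38  39  50  52  54  58]
 [ 80  98 100  84  62  49  47  45  46  49  50  55  59]
 [ 80  98 102  96  76  58  50  48  48  51  52  54  58]
 [ 72  83  93  97  80  58  50  47  50  51  54  52  55]
 [ 69  72  75  78  71  55  50  44  41  42  48  49  54]]
```

```bash
python3 -m creep '[{"hand":-1,"translation":[-0.0025,-0.002,-0.01],"rot":[0,0,0]},{"hand":-1,"translation":[-0.0025,-0.002,-0.03],"rot":[0,0,0]},{"hand":-1,"translation":[-0.0025,-0.002,-0.04],"rot":[0,0,0]},{"hand":-1,"translation":[-0.0025,-0.002,-0.04],"rot":[0,0,0]},{"hand":-1,"translation":[-0.0025,-0.002,-0.04],"rot":[0,0,0]}]'
python3 - <<'E'
from h import *
from rig import viewer,monitor
o=monitor.get_obs();print(o['ee_pos'],o['force'],o['torque'],o['finger_gap']*85)
n='scene';x0,y0,w,h=270,120,50,50
im=viewer.camera(n)[...,::-1];cv2.imwrite(f'pics/{n}6.png',im)
c=np.clip((im[y0:y0+h,x0:x0+w]/255.)**.5*255,0,255).astype('uint8');cv2.imwrite(f'pics/v6.png',cv2.resize(c,(500,500),interpolation=cv2.INTER_NEAREST))
E
```

```text
time_s: 6.6
ee_pos: [0.5327, 0.1784, 0.1244]
tool_rot: [-0.552, 0.552, 0.442, -0.442]
force: [0.6, -0.3, -1.5]
finger_gap: 0.298
[0.53267913 0.17839708 0.12444385] [ 0.62797749 -0.25290965 -1.4548095 ] [ 0.01700193  0.02716484 -0.01345736] 25.3282439964347
```

View pics/v6.png

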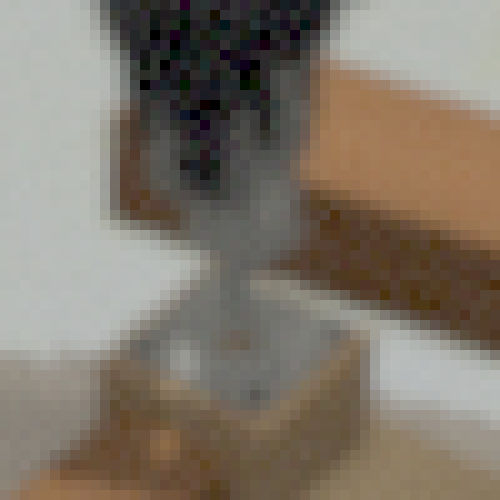

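```bash
python3 -m creep '[{"hand":-1,"translation":[0.0005,0,-0.006],"rot":[0,0,0]},{"hand":-1,"translation":[0.0005,0,-0.012],"rot":[0,0,0]},{"hand":-1,"translation":[0.0005,0,-0.018],"rot":[0,0,0]},{"hand":-1,"translation":[0.0005,0,-0.02],"rot":[0,0,0]},{"hand":-1,"translation":[0.0005,0,-0.02],"rot":[0,0,0]}]'
python3 -c "
from rig import monitor;o=monitor.get_obs();print(o['ee_pos'],o['force'],o['torque'],o['finger_gap']*85)"
```

```text
time_s: 7.28
ee_pos: [0.5328, 0.1784, 0.1143]
tool_rot: [0.552, -0.552, -0.442, 0.442]
force: [-0.7, -0.4, -1.4]
finger_gap: 0.296
[0.53280062 0.17839845 0.11425136] [-0.74724345 -0.39013696 -1.41063737] [-0.04854859  0.01279522  0.05500723] 25.160711053575202
```

```bash
python3 -m creep '[{"hand":-1,"translation":[0,0,-0.004],"rot":[0,0,0]},{"hand":-1,"translation":[0,0,-0.008],"rot":[0,0,0]},{"hand":-1,"translation":[0,0,-0.012],"rot":[0,0,0]},{"hand":-1,"translation":[0,0,-0.012],"rot":[0,0,0]}]'
python3 -c "
from rig import monitor;o=monitor.get_obs();print(o['ee_pos'],o['force'],o['torque'],o['finger_gap']*85)"
python3 -m creep '[{"hand":-1,"translation":[0,0,-0.004],"rot":[0,0,0]},{"hand":-1,"translation":[0,0,-0.008],"rot":[0,0,0]},{"hand":-1,"translation":[0,0,-0.008],"rot":[0,0,0]}]'
python3 -c "
from rig import monitor;o=monitor.get_obs();print(o['ee_pos'],o['force'],o['torque'],o['finger_gap']*85)"
```

```text
time_s: 7.78
ee_pos: [0.5327, 0.1784, 0.1081]
tool_rot: [0.552, -0.552, -0.442, 0.442]
force: [0.4, -0.4, -2.0]
finger_gap: 0.296
[0.53272428 0.17840386 0.10812857] [ 0.35137735 -0.40288066 -2.00542353] [ 0.02107451  0.00743791 -0.03241714] 25.15659268855895
time_s: 8.15
ee_pos: [0.5327, 0.1784, 0.1041]
tool_rot: [0.552, -0.552, -0.442, 0.442]
force: [0.2, -0.2, -1.2]
finger_gap: 0.3
[0.53271695 0.17838471 0.10412122] [ 0.16126047 -0.2084869  -1.24172022] [-0.05830283 -0.00771145  0.04096377] 25.515778858101985
```

```bash
python3 -m creep '[{"hand":-1,"translation":[0,0,-0.005],"rot":[0,0,0]},{"hand":-1,"translation":[0,0,-0.01],"rot":[0,0,0]},{"hand":-1,"translation":[0,0,-0.014],"rot":[0,0,0]},{"hand":-1,"translation":[0,0,-0.014],"rot":[0,0,0]}]'
python3 -c "
from rig import monitor;o=monitor.get_obs();print(o['ee_pos'],o['force'],o['torque'],o['finger_gap']*85)"
python3 -m creep '[{"hand":-1,"translation":[0,0,-0.003],"rot":[0,0,0]},{"hand":-1,"translation":[0,0,-0.006],"rot":[0,0,0]},{"hand":-1,"translation":[0,0,-0.006],"rot":[0,0,0]}]'
python3 -c "
from rig import monitor;o=monitor.get_obs();print(o['ee_pos'],o['force'],o['torque'],o['finger_gap']*85)"
```

```text
time_s: 8.65
ee_pos: [0.5327, 0.1784, 0.0971]
tool_rot: [0.552, -0.552, -0.442, 0.442]
force: [0.5, 0.9, -1.9]
finger_gap: 0.296
[0.53272475 0.17838133 0.09712726] [ 0.47694938  0.92630716 -1.88202712] [-0.04188511 -0.01065345  0.02585263] 25.19928212462235
time_s: 9.02
ee_pos: [0.5328, 0.1784, 0.0942]
tool_rot: [0.552, -0.552, -0.442, 0.442]
force: [-0.6, -0.9, -0.6]
finger_gap: 0.296
[0.53278462 0.17837691 0.09424038] [-0.64501107 -0.87165216 -0.56830806] [-0.08101616 -0.07683284 -0.0005742 ] 25.17591262186024
```

```bash
for i in 1 2; do python3 -m creep '[{"hand":-1,"translation":[0,0,-0.0025],"rot":[0,0,0]},{"hand":-1,"translation":[0,0,-0.004],"rot":[0,0,0]},{"hand":-1,"translation":[0,0,-0.004],"rot":[0,0,0]}]' | grep -E "ee_pos|force|gap"; done
```

```text
ee_pos: [0.5329, 0.1784, 0.0925]
force: [0.1, 1.1, -0.1]
finger_gap: 0.296
ee_pos: [0.533, 0.1785, 0.0906]
force: [-0.4, 0.1, 3.6]
finger_gap: 0.298
```

```bash
for i in 1 2; do python3 -m creep '[{"hand":-1,"translation":[0,0,-0.0025],"rot":[0,0,0]},{"hand":-1,"translation":[0,0,-0.004],"rot":[0,0,0]},{"hand":-1,"translation":[0,0,-0.004],"rot":[0,0,0]}]' | grep -E "ee_pos|force|gap"; done
```

```text
ee_pos: [0.5328, 0.1784, 0.088]
force: [0.6, 0.2, -0.6]
finger_gap: 0.298
ee_pos: [0.5327, 0.1784, 0.0861]
force: [0.7, 0.5, -0.4]
finger_gap: 0.299
```

```bash
for i in 1 2; do python3 -m creep '[{"hand":-1,"translation":[0,0,-0.0025],"rot":[0,0,0]},{"hand":-1,"translation":[0,0,-0.0025],"rot":[0,0,0]},{"hand":-1,"translation":[0,0,-0.0025],"rot":[0,0,0]}]' | grep -E "ee_pos|force|gap"; done
```

```text
ee_pos: [0.5327, 0.1784, 0.0849]
force: [1.9, 0.2, -3.1]
finger_gap: 0.293
ee_pos: [0.5328, 0.1784, 0.0838]
force: [1.3, -0.5, -2.5]
finger_gap: 0.298
```

```bash
for i in 1 2; do python3 -m creep '[{"hand":-1,"translation":[0,0,-0.0015],"rot":[0,0,0]},{"hand":-1,"translation":[0,0,-0.0015],"rot":[0,0,0]},{"hand":-1,"translation":[0,0,-0.0015],"rot":[0,0,0]}]' | grep -E "ee_pos|force|gap"; done
```

```text
ee_pos: [0.5328, 0.1784, 0.0834]
force: [-1.4, -0.4, 3.8]
finger_gap: 0.294
ee_pos: [0.5329, 0.1784, 0.0834]
force: [-3.6, -0.7, 11.1]
finger_gap: 0.296
```

```bash
python3 -m creep '[{"hand":-1,"translation":[0,0,0],"rot":[0,0,0]},{"hand":-1,"translation":[0,0,0],"rot":[0,0,0]},{"hand":-1,"translation":[0,0,0.0015],"rot":[0,0,0]},{"hand":-1,"translation":[0,0,0.0025],"rot":[0,0,0]},{"hand":-1,"translation":[0,0,0.0025],"rot":[0,0,0]}]'; for i in 1 2; do python3 -m creep '[{"hand":-1,"translation":[0,0,0.001],"rot":[0,0,0]},{"hand":-1,"translation":[0,0,0.001],"rot":[0,0,0]}]' | grep -E "ee_pos|force|gap"; done
```

```text
time_s: 12.65
ee_pos: [0.5328, 0.1784, 0.0835]
tool_rot: [0.552, -0.552, -0.442, 0.442]
force: [-0.5, 0.7, 2.0]
finger_gap: 0.296
ee_pos: [0.5328, 0.1784, 0.0838]
force: [-0.1, 1.1, -2.4]
finger_gap: 0.298
ee_pos: [0.5328, 0.1784, 0.0845]
force: [-0.5, -0.0, -2.0]
finger_gap: 0.295
```

```bash
for i in 1 2 3; do python3 -m creep '[{"hand":-1,"translation":[0,0,0.001],"rot":[0,0,0]},{"hand":-1,"translation":[0,0,0.001],"rot":[0,0,0]}]' | grep -E "ee_pos|force|gap"; done
```

```text
ee_pos: [0.5327, 0.1784, 0.0849]
force: [0.5, 0.0, -3.2]
finger_gap: 0.298
ee_pos: [0.5326, 0.1784, 0.0851]
force: [1.5, -0.2, -8.8]
finger_gap: 0.295
ee_pos: [0.5325, 0.1784, 0.0853]
force: [3.4, 0.5, -16.5]
finger_gap: 0.296
```

```bash
python3 -m creep '[{"hand":-1,"translation":[0,0,-0.0004],"rot":[0,0,0]},{"hand":-1,"translation":[0,0,-0.0004],"rot":[0,0,0]},{"hand":-1,"translation":[0,0,-0.0004],"rot":[0,0,0]}]';python3 -m creep '[{"hand":-1,"translation":[0,0,0],"rot":[0,0,0]},{"hand":-1,"translation":[0,0,0],"rot":[0,0,0]}]'
```

```text
time_s: 14.28
ee_pos: [0.5325, 0.1784, 0.0854]
tool_rot: [0.552, -0.552, -0.442, 0.442]
force: [2.8, 0.1, -19.6]
finger_gap: 0.296
time_s: 14.52
ee_pos: [0.5325, 0.1784, 0.0855]
tool_rot: [0.552, -0.552, -0.442, 0.442]
force: [2.2, 0.7, -21.4]
finger_gap: 0.298
```

```bash
python3 -m creep '[{"hand":-1,"translation":[0,0,-0.001],"rot":[0,0,0]},{"hand":-1,"translation":[0,0,-0.001],"rot":[0,0,0]}]'|grep -E "pos|force";for i in 1 2 ; do python3 -m creep '[{"hand":-1,"translation":[0,0,0],"rot":[0,0,0]},{"hand":-1,"translation":[0,0,0],"rot":[0,0,0]}]'|grep -E "pos|force"; done
```

```text
ee_pos: [0.5326, 0.1784, 0.0854]
force: [1.5, 0.6, -19.3]
ee_pos: [0.5327, 0.1784, 0.0854]
force: [1.5, -0.5, -18.2]
ee_pos: [0.5327, 0.1784, 0.0854]
force: [1.6, 1.2, -17.7]
```

```bash
python3 -m creep '[{"hand":-1,"translation":[0,0,-0.0008],"rot":[0,0,0]},{"hand":-1,"translation":[0,0,-0.0008],"rot":[0,0,0]}]'|grep -E "pos|force";for i in 1 2 ; do python3 -m creep '[{"hand":-1,"translation":[0,0,0],"rot":[0,0,0]},{"hand":-1,"translation":[0,0,0],"rot":[0,0,0]}]'|grep -E "pos|force"; done
```

```text
ee_pos: [0.5328, 0.1784, 0.0853]
force: [0.1, -0.6, -13.3]
ee_pos: [0.5329, 0.1784, 0.0852]
force: [-1.2, 0.0, -11.8]
ee_pos: [0.5329, 0.1784, 0.0852]
force: [-0.7, 0.1, -10.8]
```

```bash
for t in 1 ; do python3 -m creep '[{"hand":-1,"translation":[0,0,0.0004],"rot":[0,0,0]},{"hand":-1,"translation":[0,0,0.0004],"rot":[0,0,0]}]'|grep -E "pos|force";done;for i in 1 2 3 4; do python3 -m creep '[{"hand":-1,"translation":[0,0,0],"rot":[0,0,0]},{"hand":-1,"translation":[0,0,0],"rot":[0,0,0]}]'|grep -E "pos|force"; done
```

```text
ee_pos: [0.5329, 0.1784, 0.0852]
force: [-0.1, -0.6, -12.4]
ee_pos: [0.5328, 0.1784, 0.0852]
force: [-0.8, 0.4, -11.8]
ee_pos: [0.5328, 0.1784, 0.0852]
force: [-0.7, 0.3, -12.2]
ee_pos: [0.5328, 0.1784, 0.0852]
force: [0.1, 0.0, -11.0]
ee_pos: [0.5328, 0.1784, 0.0852]
force: [-1.0, 0.3, -11.6]
```

```bash
python3 -m creep '[{"hand":-1,"translation":[0,0,0.0003],"rot":[0,0,0]},{"hand":-1,"translation":[0,0,0.0003],"rot":[0,0,0]}]'|grep -E "pos|force";for i in 1 2 3 4 5; do python3 -m creep '[{"hand":-1,"translation":[0,0,0],"rot":[0,0,0]},{"hand":-1,"translation":[0,0,0],"rot":[0,0,0]}]'|grep -E "time|pos|force"; done
```

```text
ee_pos: [0.5328, 0.1784, 0.0852]
force: [-0.7, -0.8, -12.8]
time_s: 17.77
ee_pos: [0.5328, 0.1784, 0.0852]
force: [-0.2, 0.0, -13.4]
time_s: 18.02
ee_pos: [0.5328, 0.1784, 0.0852]
force: [0.1, -0.1, -14.5]
time_s: 18.27
ee_pos: [0.5328, 0.1784, 0.0853]
force: [0.1, -0.0, -14.6]
time_s: 18.52
ee_pos: [0.5328, 0.1784, 0.0853]
force: [0.6, -0.1, -14.0]
time_s: 18.77
ee_pos: [0.5328, 0.1784, 0.0853]
force: [0.4, -0.1, -14.9]
```

The pull held at 10 to 13.5 N net of the caster's weight for over 2 s. Next I seat the flange again.

```bash
for i in 1 2; do python3 -m creep '[{"hand":-1,"translation":[0,0,-0.0008],"rot":[0,0,0]},{"hand":-1,"translation":[0,0,-0.0016],"rot":[0,0,0]},{"hand":-1,"translation":[0,0,-0.0016],"rot":[0,0,0]}]'|grep -E "pos|force";done; python3 -m creep '[{"hand":-1,"translation":[0,0,-0.0008],"rot":[0,0,0]},{"hand":-1,"translation":[0,0,-0.0008],"rot":[0,0,0]},{"hand":-1,"translation":[0,0,-0.0008],"rot":[0,0,0]}]'|grep -E "pos|force"
```

```text
ee_pos: [0.533, 0.1784, 0.085]
force: [-1.4, -0.3, -7.1]
ee_pos: [0.5333, 0.1785, 0.0843]
force: [-0.2, -0.5, -1.9]
ee_pos: [0.5331, 0.1784, 0.0835]
force: [0.2, 0.2, 0.1]
```

```bash
python3 -m creep '[{"hand":-1,"translation":[0,0,-0.0008],"rot":[0,0,0]},{"hand":-1,"translation":[0,0,-0.0008],"rot":[0,0,0]}]'|grep -E "pos|force"
```

```text
ee_pos: [0.5332, 0.1784, 0.0835]
force: [-0.1, -0.5, 4.2]
```

```bash
python3 -m creep '[{"hand":-0.3,"translation":[0,0,0],"rot":[0,0,0]},{"hand":0,"translation":[0,0,0],"rot":[0,0,0]},{"hand":0.1,"translation":[0,0,0],"rot":[0,0,0]},{"hand":0.1,"translation":[0,0,0],"rot":[0,0,0]},{"hand":0.1,"translation":[0,0,0],"rot":[0,0,0]}]'; python3 -m creep '[{"hand":0.1,"translation":[0,0,0.03],"rot":[0,0,0]},{"hand":0.1,"translation":[0,0,0.1],"rot":[0,0,0]},{"hand":0.1,"translation":[0,0,0.2],"rot":[0,0,0]},{"hand":0.1,"translation":[0,0,0.3],"rot":[0,0,0]},{"hand":0.1,"translation":[-0.2,0,0.4],"rot":[0,0,0]},{"hand":0.1,"translation":[-0.4,0,0.4],"rot":[0,0,0]},{"hand":0.1,"translation":[-0.4,0,0.4],"rot":[0,0,0]},{"hand":0.1,"translation":[-0.4,0,0.4],"rot":[0,0,0]},{"hand":0.1,"translation":[-0.4,0,0.4],"rot":[0,0,0]}]'
python3 - <<'E'
from h import *
from rig import viewer
g=lambda a:np.clip((a/255.)**.6*255,0,255).astype('uint8')
for n in('scene','top'):
    im=viewer.camera(n)[...,::-1];cv2.imwrite(f'pics/{n}9.png',im)
s,t=cv2.imread('pics/scene9.png'),cv2.imread('pics/top9.png')
cv2.imwrite('pics/v9.png',np.hstack([cv2.resize(g(s)[100:180,250:350],(400,400)),cv2.resize(g(t),(400,400))]))
E
```

```text
time_s: 20.78
ee_pos: [0.5328, 0.1784, 0.0829]
tool_rot: [0.552, -0.552, -0.442, 0.442]
force: [-0.7, 0.3, -0.2]
finger_gap: 0.549
time_s: 21.9
ee_pos: [0.3325, 0.1785, 0.2841]
tool_rot: [-0.551, 0.552, 0.443, -0.441]
force: [0.6, -0.4, 0.2]
finger_gap: 0.554
```

View pics/v9.png

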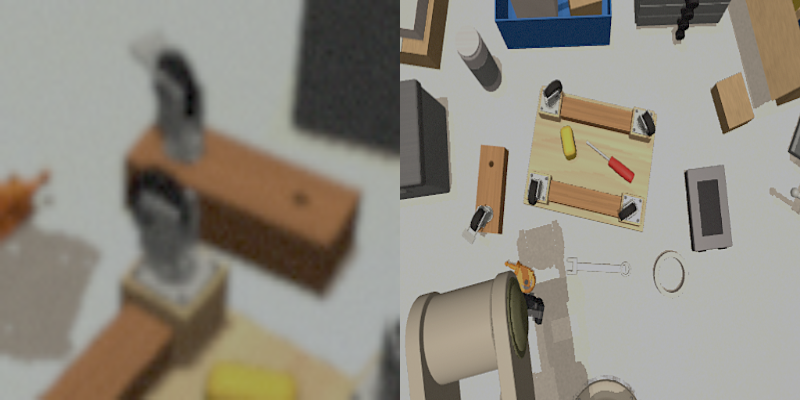

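The caster stands upright on the socket plate (left view, about (165,260)). The brake caster is still in its hole and the bystanders have not moved.

```bash
python3 -c "
from rig import bot;print(bot.finish_job())"
```

```text
the job is handed in; nothing more can be done
None
```

I moved the plain caster from the drilled block into the empty socket, snapped it in, tested that it holds, let go and handed the job in at about 22 s. No verdict was reported.

- **Fit:** The catch engaged, and the flange bottomed with the tool at z 0.0834 m, where 0.0835 m was expected. The wrist read about 11 N there, the highest pressing force I read.
- **Pull test:** The stem lifted freely by about 1.8 mm, then was held. I pulled for over 2 s at a net 10 to 13.5 N. The pull first overshot to about 20 N net and I eased it back, so there was about a second above the 16 N band before the steady pull. That stayed well under the 40 N limit.
- **Release:** I seated the flange again at z 0.0835 m with about 5 N and opened the gripper.
- **Last pictures:** They show the caster upright on the plate, the brake caster in its hole, the bystanders in place and the arm clear. They are too coarse to show the flange gap in millimetres, so that check rests on the tool height before I let go.

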